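# Release a pair of couplings from the gravity chute

## Task

The next heating loop needs one pair of blue couplings. Press the pad of the blue chute's rocking lever right down with your fingertips, so that the gate lifts and the first two couplings roll into the pick tray, then let go so that the gate shuts fully and the other two wait behind it. Release just this one pair, do not touch or pick up any coupling, and leave the red chute and the loose fittings alone.

Things in the scene. Friction and masses are not known exactly. Their poses are not given: they have to be found in the camera images.
- blue_chute: Fixed sheet-steel gravity chute for blue couplings, 325 mm long, 102 wide, walls 31 high, blue tags. Origin on the bench below the gate, mid-length; +x uphill (away from the robot at yaw 0), +z up. Floor 38 mm up at the origin, falling 9 degrees to -x. The queue is uphill; downhill of the gate is the pick tray, its front lip at x = -0.15. Two ears, 97 mm apart, 105 high, carry the lever.
- blue_lever (a joint): blue rocking lever, rad: 0 rest, gate flap shut; 0.60 pad fully down on its stop, gate lifted. Turns about chute y. From about 0.48 the first two couplings roll out under the gate while a stop finger holds the rest. Let go, a spring (4 to 6 N at the pad) shuts it and the queue rolls down to the gate. Let go below 0.45 it can hang half open: press again.
- blue_pad (a point): Centre of the top face of the ribbed black rubber pad (66 along the lever x 34 mm, on a blue plate) on the uphill end of the blue lever; moves with it. At rest 175 mm above the bench, 59 mm uphill of the shaft, its face sloping 28 degrees, uphill edge high; it swings down and uphill: fully pressed 128 mm up, 95 mm uphill of the shaft, nearly level.
- blue_pivot (a point): Middle of the blue lever's shaft, on the lever's turning axis (along the chute's y), midway between the ears, 92 mm above the bench. Fixed to the chute.
- blue_1: Pipe coupling lying across the blue chute, first in the queue, resting against the gate at the start: black body 30 mm in diameter with a ribbed blue nut at each end, 44 mm in diameter over the nuts, 90 mm long, about 0.11 kg; it rolls. Origin at its centre, y along its length.
- blue_2: Pipe coupling lying across the blue chute, second in the queue: black body 30 mm in diameter with a ribbed blue nut at each end, 44 mm in diameter over the nuts, 90 mm long, about 0.11 kg; it rolls. Origin at its centre, y along its length.
- blue_3: Pipe coupling lying across the blue chute, third in the queue: black body 30 mm in diameter with a ribbed blue nut at each end, 44 mm in diameter over the nuts, 90 mm long, about 0.11 kg; it rolls. Origin at its centre, y along its length.
- blue_4: Pipe coupling lying across the blue chute, fourth and last in the queue: black body 30 mm in diameter with a ribbed blue nut at each end, 44 mm in diameter over the nuts, 90 mm long, about 0.11 kg; it rolls. Origin at its centre, y along its length.
- red_chute: Fixed sheet-steel gravity chute for red couplings, 325 mm long, 102 wide, walls 31 high, red tags. Origin on the bench below the gate, mid-length; +x uphill (away from the robot at yaw 0), +z up. Floor 38 mm up at the origin, falling 9 degrees to -x. The queue is uphill; downhill of the gate is the pick tray, its front lip at x = -0.15. Two ears, 97 mm apart, 105 high, carry the lever.
- red_lever (a joint): red rocking lever, rad: 0 rest, gate flap shut; 0.60 pad fully down on its stop, gate lifted. Turns about chute y. From about 0.48 the first two couplings roll out under the gate while a stop finger holds the rest. Let go, a spring (4 to 6 N at the pad) shuts it and the queue rolls down to the gate. Let go below 0.45 it can hang half open: press again.
- red_pad (a point): Centre of the top face of the ribbed black rubber pad (66 along the lever x 34 mm, on a red plate) on the uphill end of the red lever; moves with it. At rest 175 mm above the bench, 59 mm uphill of the shaft, its face sloping 28 degrees, uphill edge high; it swings down and uphill: fully pressed 128 mm up, 95 mm uphill of the shaft, nearly level.
- red_pivot (a point): Middle of the red lever's shaft, on the lever's turning axis (along the chute's y), midway between the ears, 92 mm above the bench. Fixed to the chute.
- red_1: Pipe coupling lying across the red chute, first in the queue, resting against the gate at the start: black body 30 mm in diameter with a ribbed red nut at each end, 44 mm in diameter over the nuts, 90 mm long, about 0.11 kg; it rolls. Origin at its centre, y along its length.
- red_2: Pipe coupling lying across the red chute, second in the queue: black body 30 mm in diameter with a ribbed red nut at each end, 44 mm in diameter over the nuts, 90 mm long, about 0.11 kg; it rolls. Origin at its centre, y along its length.
- red_3: Pipe coupling lying across the red chute, third in the queue: black body 30 mm in diameter with a ribbed red nut at each end, 44 mm in diameter over the nuts, 90 mm long, about 0.11 kg; it rolls. Origin at its centre, y along its length.
- red_4: Pipe coupling lying across the red chute, fourth and last in the queue: black body 30 mm in diameter with a ribbed red nut at each end, 44 mm in diameter over the nuts, 90 mm long, about 0.11 kg; it rolls. Origin at its centre, y along its length.
- ball_valve: Loose brass ball valve with a flat red handle, lying on the bench: 84 mm long, 38 mm in diameter, the handle 58 mm high. Origin under its middle.
- actuator: Loose blue valve actuator with a grey ring, standing on the bench: 48 mm in diameter, 68 mm high. Origin under its middle.
- dial_gauge: Loose round dial gauge, white face up, on the bench: 62 mm in diameter, 17 mm high, with a short brass stem. Origin under its middle.
Mind the look-alikes: they are no part of the job. Leave any orange look-alike of the blue_3 alone. Leave any white look-alike of the blue_4 alone.

How it is judged:
On the way:
1. the blue lever is pressed down at its pad and the gate is lifted (value of joint blue_lever above 0.45 rad and distance between the grasp point and blue_pad below 0.09 m), for 0.1 s.
At the end, for the whole second after the job is handed in: Blue couplings 1 and 2 lie at rest in the blue pick tray (centres more than 105 and 65 mm downhill of the chute's origin), the blue lever is back (under 0.06 rad), coupling 3 rests at the shut gate (centre -20 to 12 mm along the chute) and coupling 4 behind it (20 to 60 mm), all slower than 20 mm/s (value of joint blue_lever below 0.06 rad and x of blue_1 in the frame of blue_chute below -0.105 m and x of blue_2 in the frame of blue_chute below -0.065 m and z of each of blue_1, blue_2 in the frame of blue_chute below 0.06 m and x of blue_3 in the frame of blue_chute between -0.02 and 0.012 m and x of blue_4 in the frame of blue_chute between 0.02 and 0.06 m and linear speed of each of blue_1, blue_2, blue_3, blue_4 below 0.02 m/s); the robot touches nothing.
It fails at once if a third blue coupling is let out (a second stroke) (x of blue_3 in the frame of blue_chute below -0.05 m).
It fails at once if the robot touches a coupling (contact force between any of the fingers, the arm and blue_1 above 0.5 N or contact force between any of the fingers, the arm and blue_2 above 0.5 N or contact force between any of the fingers, the arm and blue_3 above 0.5 N or contact force between any of the fingers, the arm and blue_4 above 0.5 N or contact force between any of the fingers, the arm and red_1 above 0.5 N or contact force between any of the fingers, the arm and red_2 above 0.5 N or contact force between any of the fingers, the arm and red_3 above 0.5 N or contact force between any of the fingers, the arm and red_4 above 0.5 N).
It fails at once if a coupling is lifted out of its chute (height (world z) of any of blue_1, blue_2, blue_3, blue_4, red_1, red_2, red_3, red_4 above 0.115 m).
It fails at once if the red lever is pressed or a red coupling leaves its place (value of joint red_lever above 0.15 rad or distance of any of red_1, red_2, red_3, red_4 from where it was at the start of the episode above 0.02 m).
It fails at once if a loose fitting is disturbed (distance of any of ball_valve, actuator, dial_gauge from where it was at the start of the episode above 0.02 m).
It also fails if it takes over 32 s, if anything falls off the work surface, if the arm or the gripper's body presses on something with over 40 N, if the wrist force passes 120 N, or if a joint passes its speed limit or range.

## Robot

A 7-joint arm with a two-finger parallel gripper is mounted at the origin on the work surface. World frame = base frame: x ahead of the robot, y to its left, z up, the work surface at z = 0. Lengths are in m, angles in rad, forces in N, time in s.
With the tool pointing down it reaches from about 0.425 to 0.875 m from the base axis. Payload 4.7 kg.
Tool frame: the origin (TCP) lies midway between the tips of the shut fingers; the grasp point (between the pads) lies 19 mm behind it; z points along the fingers, y is the line along which they close (so a half turn about z gives the same grasp; the last joint's range is limited). The gripper opens to 87 mm and grips with 3 to 60 N. Pads are 19 mm wide; open, the fingers measure 117 mm over their backs; the gripper's body (75 mm by 190 mm) begins 51 mm behind the grasp point.
Start: joints at [-1.322, 0.321, -0.07, 1.45, 0.023, 1.371, -0.057], TCP at [0.151, 0.632, 0.223] pointing down, gripper open.
Joint ranges: [-2.86, 2.86], [-0.3, 2.09], [-1.38, 1.24], [0.06, 2.45], [-1.56, 4.7], [0.09, 2.05], [-2.69, 2.69]. Speed limits (rad/s): [2.57, 2.57, 3.14, 3.14, 3.14, 3.14, 3.14].

## Interface

Orientations are given as a rotation vector (axis times angle).
In Python, from bench import ctrl, get_image, calibration gives the robot as it stands.
- The arm moves only by the tool apply_moves, never from a script. Its arguments are lists of equal length, an entry for each row: "dp": the shift along the tool's x, y, z in m, a list of three; "twist": the turn, a rotation vector about the tool's x, y, z in rad, a list of three; "fingers": the closure, from 0 (fully open) to 1 (shut). In form: {"dp": [[dx, dy, dz], ...], "twist": [[ax, ay, az], ...], "fingers": [fingers, ...]}. A call has 1 to 10 rows; each row shifts and turns the commanded pose from where the row before left it, along the tool's axes as they then stand; what a row does not reach is not made up. A row lasts 1/10 s, in which the tool goes at most 50 mm and 8.59 degrees, less where a joint would pass 70% of its speed; a pose out of reach is approached as far as the arm can. A call is refused whole if a number of a shift passes 0.05 or a number of a turn 0.15, either way. A call with a gripper value outside its range is refused whole. The fingers move at their own pace and stop on an object; "newtons" is the grip in N (left out, the last holds). Time passes only in rows, so rows that do not move let the fingers close. It gives the time, the measured TCP pose, the force, the opening and the grip force at its end, in the units of the state.
- ctrl.get_state(): the state, without advancing time (a new reading comes with each control period).
- get_image(name): name is "scene" or "top"; returns the picture (384x512x3 uint8, red, green, blue); there is no depth.
- calibration(name): a dict with "fx", "fy", "cx", "cy" (pixels), "k1" (the pictures are not rectified: a ray, as slopes to the right and down, at radius r is drawn at 1 + k1 r^2 times it, then the intrinsics apply), "eye" and "attitude" of the camera in the world. Camera axes: x right, y up, looking along -z (the intrinsics and any distortion apply to the point x, -y, -z); pixel columns grow to the right and rows downward; lengths in m; the calibration is good to about 2 mm. A picture is of the moment at which its call begins. calibration takes no time and is no camera call.
- ctrl.close_job(): hands the job in; it is judged then, once.
The state is a dict: "time": time; "joint_positions": joint angles; "qd": joint speeds; "joint_torque": joint torques, N m; "position": TCP position; "tool_rot": TCP orientation; "ft_force": force on the tool from outside, world axes, zero at the start; "torque": the same for the moment, N m; "grip_width": opening from 0.0 (shut) to 1.0 (fully open); "grip_force": force on a finger pad.
Only numpy, scipy, OpenCV 4.12 (cv2) and the standard library are available. Lean on these libraries where they do the work, as an engineer would, in place of code of your own. Each camera call takes 0.05 s, during which the arm holds its last target. There are 200 camera calls.

## Working session

There is one attempt and no reset: what is moved stays moved. The work goes in short steps, Python scripts to look and compute and a tool call to move; the robot and the scene stay as the last step left them, time stands still between calls to the robot, and variables do not carry over. Pictures are saved under pics/ and viewed, at most 10 in all, crops included, and the job is handed in when it is done.

Besides the shell and the picture viewer there is one more tool, called as name(argument=value, ...), one argument or row to a line, values as JSON. apply_moves: Moves the arm, as the interface text tells. Its arguments: {"type":"object","properties":{"dp":{"type":"array"},"twist":{"type":"array"},"fingers":{"type":"array"},"newtons":{"type":"number"}},"required":["dp","twist","fingers"]}

```bash
mkdir -p pics; python3 - <<'E'
from bench import ctrl,get_image,calibration
import cv2
for n in("scene","top"):
    cv2.imwrite(f"pics/{n}0.png",get_image(n)[:,:,::-1]); print(n,calibration(n))
print(ctrl.get_state())
E
```

```text
scene {'fx': 373.9098470924018, 'fy': 373.9098470924018, 'cx': 254.20589091216027, 'cy': 199.87504255224482, 'k1': -0.10789625742345896, 'eye': array([ 1.05192599, -0.6679917 ,  1.03445081]), 'attitude': array([0.70243113, 0.20921491, 0.56099612])}
top {'fx': 395.88770930538965, 'fy': 395.88770930538965, 'cx': 255.47677174074968, 'cy': 187.87619103826432, 'k1': -0.028234007060834655, 'eye': array([0.40077831, 0.01257946, 1.15672917]), 'attitude': array([ 0.1404525 , -0.14003544, -1.5736976 ])}
{'time': 0.1, 'joint_positions': array([-1.32193112,  0.32173831, -0.07008816,  1.45158355,  0.02260855,
        1.3707713 , -0.05690521]), 'qd': array([-0.00088426, -0.00240022,  0.00071869, -0.00249873,  0.00117946,
        0.00065297, -0.00045487]), 'joint_torque': array([-1.81346854e-04, -4.92570376e+01, -4.05796096e-01, -3.13401461e+01,
       -6.43779687e-02,  3.95997043e-02,  8.34085176e-05]), 'position': array([0.15113124, 0.63167228, 0.22156243]), 'tool_rot': array([-3.67866029e-01, -3.11987849e+00,  2.68706585e-03]), 'ft_force': array([-0.29746929, -0.57732917, -0.02871911]), 'torque': array([ 0.09569845,  0.00602327, -0.01413121]), 'grip_force': 0.0, 'grip_width': 1.0008339717241033}
```

View pics/scene0.png

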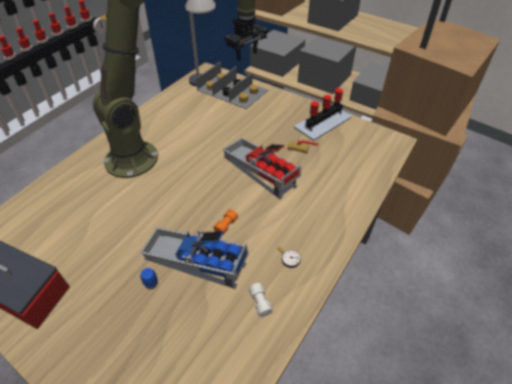

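View pics/top0.png

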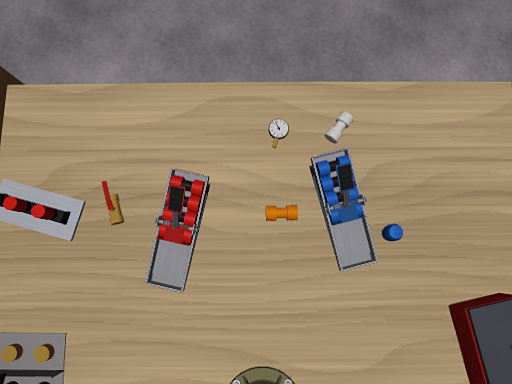

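The top view shows the blue chute at about (343,210), with its black pad near (346,176) and the gate near (348,205). The red chute is at (178,230). The orange look-alike is at (282,212), the white one at (340,127), the actuator at (392,232) and the gauge at (278,129). The blue chute, with blue couplings and a blue lever, fits the description, so I'll confirm it in an enlarged crop.

```bash
cat > h.py <<'E'
import numpy as np,cv2
from scipy.spatial.transform import Rotation as R
from bench import ctrl,get_image,calibration
def ray(n,uv):
    c=calibration(n)
    d=np.array([(uv[0]-c['cx'])/c['fx'],(uv[1]-c['cy'])/c['fy']]);s=d.copy()
    for _ in range(20): s=d/(1+c['k1']*(s@s))
    return c['eye'],R.from_rotvec(c['attitude']).apply([s[0],-s[1],-1])
def onz(n,uv,z):
    e,d=ray(n,uv); return e+d*(z-e[2])/d[2]
def proj(n,p):
    c=calibration(n);q=R.from_rotvec(c['attitude']).inv().apply(np.array(p)-c['eye'])
    s=np.array([q[0],-q[1]])/-q[2];s=s*(1+c['k1']*(s@s))
    return s[0]*c['fx']+c['cx'],s[1]*c['fy']+c['cy']
def tri(a,b):
    (e,d),(f,g)=ray("top",a),ray("scene",b)
    t=np.linalg.lstsq(np.c_[d,-g],f-e,rcond=None)[0]
    return (e+t[0]*d+f+t[1]*g)/2,np.linalg.norm(e+t[0]*d-f-t[1]*g)
E
python3 - <<'E'
import cv2,numpy as np
t=cv2.imread('pics/top0.png')[140:280,300:410];s=cv2.imread('pics/scene0.png')[220:300,135:260]
t=cv2.resize(t,None,fx=4,fy=4,interpolation=cv2.INTER_CUBIC);s=cv2.resize(s,None,fx=2.8,fy=2.8,interpolation=cv2.INTER_CUBIC)
o=np.zeros((560,800,3),np.uint8);o[:,:440]=t;o[:s.shape[0],445:445+s.shape[1]]=s
cv2.imwrite('pics/crop.png',o)
E
```

```text
(no output)
```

View pics/crop.png

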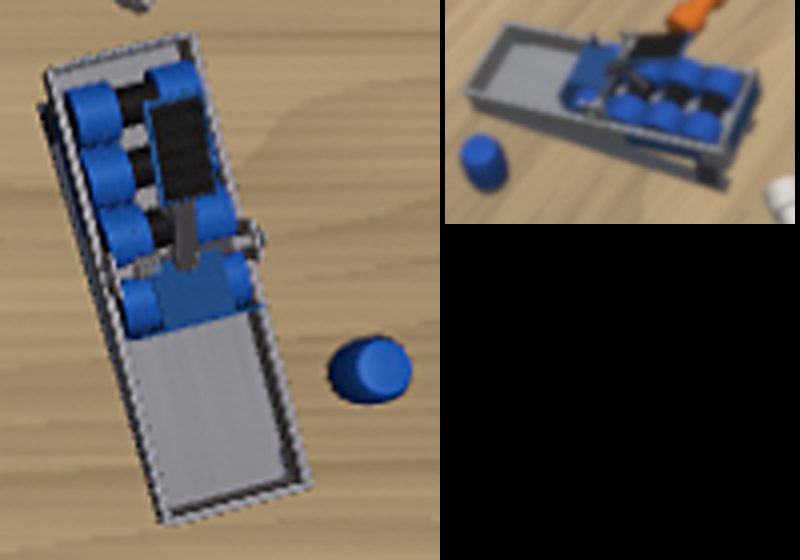

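The crop confirms it: the blue lever's black pad is centred at crop (182,147), which is top pixel (345.5,176.8). Four blue-nutted couplings queue behind the shut gate, the tray is empty, and the ears are near crop (118,272) and (255,241).

```bash
python3 - <<'E'
from h import *
np.set_printoptions(precision=4,suppress=True)
cr=lambda a:np.array(a)/4+[300,140]
P=onz("top",cr((182,147)),.175);print("pad",P,tri(cr((182,147)),(211.8,236.4)))
FL,FR,BL,BR=[onz("top",cr(a),z) for a,z in(((165,522),.044),((308,485),.044),((48,75),.095),((195,38),.095))]
f,b=(FL+FR)/2,(BL+BR)/2;ax=(b-f)[:2];L=np.hypot(*ax);yaw=np.arctan2(ax[1],ax[0])
print(L,np.linalg.norm(FL-FR),np.linalg.norm(BL-BR),"yaw",yaw,"mid",(f+b)/2)
u=ax/L;v=np.array([-u[1],u[0]]);o=((f+b)/2)[:2]
print("pad in chute",(P[:2]-o)@u,(P[:2]-o)@v)
for e in((118,272),(255,241)):
    q=onz("top",cr(e),.1)[:2]-o;print("ear",q@u,q@v)
s=ctrl.get_state();M=R.from_rotvec(s['tool_rot']).as_matrix();print(M)
E
```

```text
pad [ 0.6048 -0.2163  0.175 ] (array([ 0.6072, -0.2157,  0.1709]), np.float64(0.004462408225352015))
0.31513172360540387 0.10336041547528198 0.10629798590910641 yaw 0.24624750098274917 mid [ 0.5329 -0.2346  0.0695]
pad in chute 0.0741350690634756 0.0002454396291611498
ear 0.013567785231739182 0.04614518783232329
ear 0.010462140786486265 -0.049588609534779234
[[-0.9726  0.2326 -0.0003]
 [ 0.2326  0.9726 -0.0017]
 [-0.0001 -0.0017 -1.    ]]
```

The measurements agree with the given sizes: the chute is about 103 mm wide, the pad is 61 mm uphill of the ears and on the centreline, and the yaw is 0.246. I'll shut the fingers with their closing line along the lever and move clear, starting outward and up.

apply_moves(
  dp=[
    [-0.03,0,-0.01],
    [-0.036,0,-0.01],
    [-0.036,0,-0.01],
    [-0.036,0,-0.01],
    [-0.036,0,-0.01],
    [-0.036,0,-0.01],
    [-0.036,0,-0.01],
    [-0.036,0,-0.01],
  ],
  twist=[
    [0,0,0],
    [0,0,0],
    [0,0,0],
    [0,0,0],
    [0,0,0],
    [0,0,0],
    [0,0,0],
    [0,0,0],
  ],
  fingers=[1,1,1,1,1,1,1,1],
)

```text
time: 0.9
position: [0.4267, 0.5659, 0.3024]
tool_rot: [-0.368, -3.12, 0.001]
ft_force: [-0.1, 0.5, 0.6]
grip_width: 0.358
grip_force: 0.0
```

apply_moves(
  dp=[
    [-0.019,-0.04,0],
    [-0.019,-0.04,0],
    [-0.019,-0.04,0],
    [-0.019,-0.04,0],
    [-0.019,-0.04,0],
    [-0.019,-0.04,0],
    [-0.019,-0.04,0],
    [-0.019,-0.04,0],
    [-0.019,-0.04,0],
    [-0.019,-0.04,0],
  ],
  twist=[
    [0,0,0],
    [0,0,0],
    [0,0,0],
    [0,0,0],
    [0,0,0],
    [0,0,0],
    [0,0,0],
    [0,0,0],
    [0,0,0],
    [0,0,0],
  ],
  fingers=[1,1,1,1,1,1,1,1,1,1],
)

```text
time: 1.9
position: [0.5171, 0.1315, 0.3023]
tool_rot: [-0.368, -3.12, -0.0]
ft_force: [0.5, 0.1, 0.3]
grip_width: 0.006
grip_force: 0.0
```

apply_moves(
  dp=[
    [0,0,0],
    [0,0,0],
    [0,0,0],
    [0,0,0],
    [0,0,0],
    [0,0,0],
    [0,0,0],
    [0,0,0],
  ],
  twist=[
    [0,0,0.136],
    [0,0,0.136],
    [0,0,0.136],
    [0,0,0.136],
    [0,0,0.136],
    [0,0,0.136],
    [0,0,0.136],
    [0,0,0.136],
  ],
  fingers=[1,1,1,1,1,1,1,1],
)

```text
time: 2.7
position: [0.517, 0.1333, 0.3021]
tool_rot: [-1.936, -2.473, 0.001]
ft_force: [-0.2, -0.7, -0.7]
grip_width: 0.004
grip_force: 0.0
```

```bash
cat > g.py <<'E'
from h import *
import sys
np.set_printoptions(precision=4,suppress=True)
s=ctrl.get_state();M=R.from_rotvec(s['tool_rot']).as_matrix();print(M,s['position'],s['grip_width'],s['time'])
T=np.array(eval(sys.argv[1]));print("tool shift",M.T@(T-s['position']))
E
python3 g.py "[.595,-.2187,.22]"
```

```text
[[-0.24    0.9708 -0.0008]
 [ 0.9708  0.24   -0.0003]
 [-0.     -0.0009 -1.    ]] [0.517  0.1333 0.3021] 0.004484509219223824 2.7
tool shift [-0.3604 -0.0087  0.0821]
```

apply_moves(
  dp=[
    [-0.04,-0.001,0],
    [-0.04,-0.001,0],
    [-0.04,-0.001,0],
    [-0.04,-0.001,0],
    [-0.04,-0.001,0],
    [-0.04,-0.001,0.01],
    [-0.04,-0.001,0.02],
    [-0.04,-0.001,0.02],
    [-0.04,-0.001,0.02],
    [0,0,0.01],
  ],
  twist=[
    [0,0,0],
    [0,0,0],
    [0,0,0],
    [0,0,0],
    [0,0,0],
    [0,0,0],
    [0,0,0],
    [0,0,0],
    [0,0,0],
    [0,0,0],
  ],
  fingers=[1,1,1,1,1,1,1,1,1,1],
)

```text
time: 3.7
position: [0.5945, -0.2251, 0.2198]
tool_rot: [-1.941, -2.47, 0.009]
ft_force: [-0.4, -0.2, 0.2]
grip_width: 0.009
grip_force: 0.0
```

```bash
python3 g.py "[.595,-.2187,.20]"; python3 - <<'E'
from h import *
p=ctrl.get_state()['position']
o=np.zeros((480,800,3),np.uint8)
for i,n in enumerate(("top","scene")):
    im=get_image(n)[:,:,::-1].copy();u,v=map(int,proj(n,p));print(n,u,v)
    o[:,i*400:i*400+400]=cv2.resize(im[v-60:v+60,u-50:u+50],(400,480),interpolation=cv2.INTER_CUBIC)
    cv2.circle(o,(i*400+200,240),3,(0,255,0),1)
cv2.imwrite('pics/near.png',o)
E
```

```text
[[-0.2366  0.9716 -0.0043]
 [ 0.9716  0.2366 -0.0043]
 [-0.0032 -0.0052 -1.    ]] [ 0.5945 -0.2251  0.2198] 0.008671240982603442 3.7
tool shift [0.0061 0.0021 0.0198]
top 353 177
scene 203 226
```

View pics/near.png

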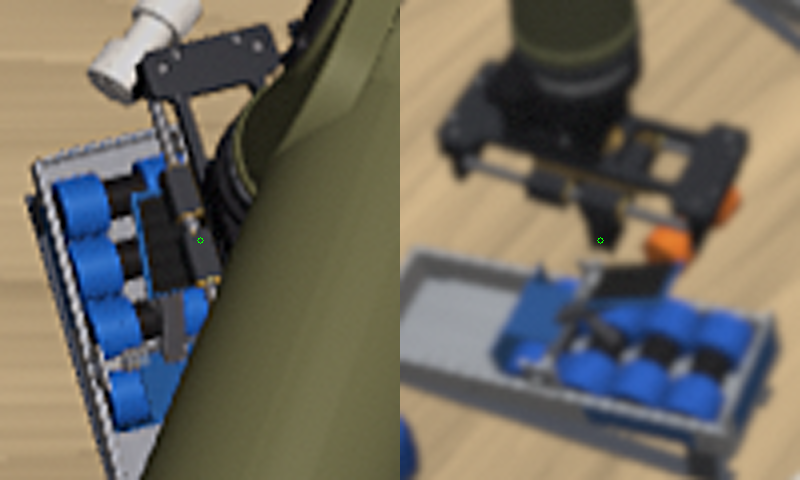

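The views agree: the tip (green dot) is over the downhill half of the blue pad, about 6 mm to the side of the centreline. I'll correct that and come down to just above contact.

apply_moves(
  dp=[
    [0.006,0.002,0],
    [0,0,0.015],
    [0,0,0.015],
    [0,0,0.009],
    [0,0,0],
  ],
  twist=[
    [0,0,0],
    [0,0,0],
    [0,0,0],
    [0,0,0],
    [0,0,0],
  ],
  fingers=[1,1,1,1,1],
)

```text
time: 4.3
position: [0.5962, -0.2106, 0.1814]
tool_rot: [-1.927, -2.477, 0.002]
ft_force: [-0.7, 0.4, -0.0]
grip_width: 0.005
grip_force: 0.0
```

```bash
python3 g.py "[.595,-.2187,.178]"
```

```text
[[-0.2461  0.9692 -0.0033]
 [ 0.9692  0.2461  0.001 ]
 [ 0.0018 -0.003  -1.    ]] [ 0.5962 -0.2106  0.1814] 0.004982631575385528 4.3
tool shift [-0.0076 -0.0032  0.0034]
```

apply_moves(
  dp=[
    [-0.007,-0.003,0],
    [0,0,0.003],
    [0,0.008,0.007],
    [0,0.0075,0.0075],
    [0,0.0065,0.008],
    [0,0.006,0.009],
    [0,0.005,0.009],
  ],
  twist=[
    [0,0,0],
    [0,0,0],
    [0,0,0],
    [0,0,0],
    [0,0,0],
    [0,0,0],
    [0,0,0],
  ],
  fingers=[1,1,1,1,1,1,1],
)

```text
time: 5.0
position: [0.6301, -0.2106, 0.1398]
tool_rot: [1.927, 2.478, 0.002]
ft_force: [2.9, -2.2, 4.6]
grip_width: 0.01
grip_force: 2.2
```

apply_moves(
  dp=[
    [0,0.0035,0.008],
    [0,0,0.003],
    [0,0,0],
  ],
  twist=[
    [0,0,0],
    [0,0,0],
    [0,0,0],
  ],
  fingers=[1,1,1],
)

```text
time: 5.3
position: [0.6337, -0.2089, 0.1293]
tool_rot: [1.926, 2.479, 0.004]
ft_force: [5.1, -0.3, 5.1]
grip_width: 0.009
grip_force: 2.7
```

```bash
python3 g.py "[.632,-.209,.128]"; python3 - <<'E'
from h import *
im=get_image("scene")[:,:,::-1];cv2.imwrite('pics/press.png',cv2.resize(im[180:320,120:280],(640,560),interpolation=cv2.INTER_CUBIC))
E
```

```text
[[-0.2468  0.9691  0.0035]
 [ 0.9691  0.2468  0.0006]
 [-0.0002  0.0035 -1.    ]] [ 0.6337 -0.2089  0.1293] 0.00891731110432394 5.3
tool shift [ 0.0003 -0.0017  0.0013]
```

View pics/press.png

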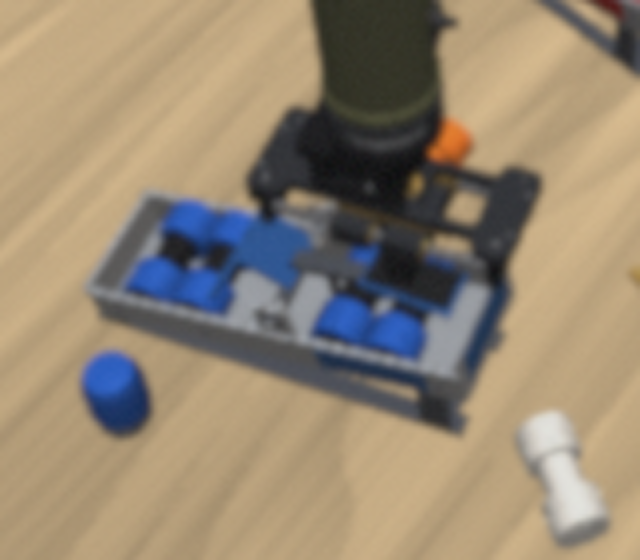

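The gate is lifted and two couplings are in the tray, at crop (180,280) and (205,290). The other two are held uphill at (345,320) and (395,335). I'll press 3 mm more to reach the stop, then lift off.

apply_moves(
  dp=[
    [0,0,0.003],
    [0,0,0],
    [0,0,0],
  ],
  twist=[
    [0,0,0],
    [0,0,0],
    [0,0,0],
  ],
  fingers=[1,1,1],
)

```text
time: 5.65
position: [0.634, -0.2089, 0.1286]
tool_rot: [1.926, 2.478, 0.006]
ft_force: [1.7, 0.8, 14.4]
grip_width: 0.008
grip_force: 6.9
```

apply_moves(
  dp=[
    [0,0,-0.04],
    [0,0,-0.045],
    [0,0,-0.045],
    [0,0,-0.04],
    [0.04,0,0],
    [0.045,0,0],
    [0.045,0,0],
    [0.04,0,0],
    [0,0,0],
    [0,0,0],
  ],
  twist=[
    [0,0,0],
    [0,0,0],
    [0,0,0],
    [0,0,0],
    [0,0,0],
    [0,0,0],
    [0,0,0],
    [0,0,0],
    [0,0,0],
    [0,0,0],
  ],
  fingers=[1,1,1,1,1,1,1,1,1,1],
)

```text
time: 6.65
position: [0.5888, -0.0433, 0.2946]
tool_rot: [-1.923, -2.48, 0.003]
ft_force: [-0.2, -0.9, 0.0]
grip_width: 0.005
grip_force: 0.0
```

```bash
python3 - <<'E'
from h import *
o=np.zeros((560,800,3),np.uint8)
a=get_image("top")[140:280,300:400,::-1];b=get_image("scene")[190:330,130:230,::-1]
for i,x in enumerate((a,b)): o[:,i*400:i*400+400]=cv2.resize(x,(400,560),interpolation=cv2.INTER_CUBIC)
cv2.imwrite('pics/end.png',o)
E
```

```text
(no output)
```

View pics/end.png

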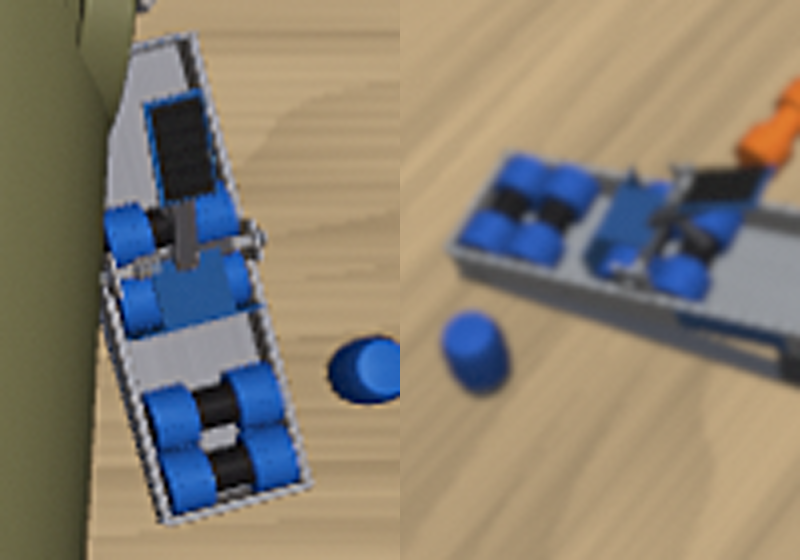

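The stop was reached (14 N). Couplings 1 and 2 lie at the lip, at top-crop (230,465) and (210,405). Coupling 3 is at the shut gate (185,295), coupling 4 is behind it (170,228), and the pad is back at its rest pixels (182,147). I'll let it settle briefly and hand in.

apply_moves(
  dp=[
    [0,0,0],
    [0,0,0],
    [0,0,0],
    [0,0,0],
    [0,0,0],
    [0,0,0],
    [0,0,0],
    [0,0,0],
    [0,0,0],
    [0,0,0],
  ],
  twist=[
    [0,0,0],
    [0,0,0],
    [0,0,0],
    [0,0,0],
    [0,0,0],
    [0,0,0],
    [0,0,0],
    [0,0,0],
    [0,0,0],
    [0,0,0],
  ],
  fingers=[1,1,1,1,1,1,1,1,1,1],
)

```text
time: 7.75
position: [0.5898, -0.0453, 0.2961]
tool_rot: [-1.93, -2.479, -0.0]
ft_force: [0.1, 0.4, 0.2]
grip_width: 0.007
grip_force: 0.0
```

```bash
python3 -c "
from bench import ctrl
print(ctrl.close_job())"
```

```text
the job is handed in; nothing more can be done
None
```

I released one pair of blue couplings into the pick tray with a single full press; the last picture shows the gate shut with couplings 3 and 4 waiting behind it, and the job was handed in at about 7.8 s (no verdict was returned).

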